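Knock the drive pin home and refit the gas valve's knob

ROBOT

A 6-joint arm with a two-finger parallel gripper is mounted at the origin on a cart in front of the work surface, level with it; the furniture and walls round the work are solid. World frame = base frame: x ahead of the robot, y to its left, z up, the work surface at z = 0. Lengths are in m, angles in degrees, forces in N, time in s.
With the tool pointing down it reaches from about 0.375 to 0.9 m from the base axis. Payload 3.1 kg.
Tool frame: the origin (TCP) lies on the centre line of the jaws, within the pads' length; the fingertips stand 25 mm ahead of it and the grasp point (between the pads) lies 6 mm ahead of it; y points along the fingers, x is the direction in which the jaws open and shut, and the axes are right-handed (so a half turn about y gives the same grasp; the last joint's range is limited). The gripper opens to 87 mm and grips with 3 to 60 N. Pads are 19 mm wide; open, the fingers measure 117 mm over their backs; the gripper's body (75 mm by 190 mm) begins 51 mm behind the grasp point.
Start: joints at [57.439, 30.224, 82.088, -0, 67.689, -10.227], TCP at [0.237, 0.578, 0.248] pointing down, gripper open.
Joint ranges: [-176.69, 176.69], [-43.24, 126.21], [12.49, 139.97], [-82, 262], [0, 151.66], [-163.58, 163.58]. Speed limits (degrees/s): [159.86, 159.86, 180, 180, 180, 180].

INTERFACE

Orientations are given as a 3x3 rotation matrix whose columns are the frame's x, y, z axes.
In Python, from rig import * gives the robot as it stands.
- The arm moves only by the tool play_rows, never from a script. Its argument "commands" is a list of rows, each a list of 2 entries, a list of its own where there are three numbers: the shift along the world's x, y, z in m, then the turn, a rotation vector about the world's x, y, z in rad. A call has 1 to 10 rows; each row is the pose to reach, as a shift and turn from the pose commanded when the call began; what a row does not reach only later rows make up. A row lasts 1/8 s, in which the tool goes at most 62.5 mm and 10.7 degrees, less where a joint would pass 70% of its speed; a pose out of reach is approached as far as the arm can. A call with a gripper value outside its range is refused whole. "gripper" is the finger opening in m, from 0 to 0.087, set as the call begins (left out, the last holds). The fingers move at their own pace and stop on an object; the grip force is fixed at half the most. Time passes only in rows, so rows that repeat a pose let the fingers close. It gives the time, the measured TCP pose, the force and the opening at its end, in the units of the state.
- read_state(): the state, without advancing time (a new reading comes with each control period).
- capture(name): name is "side" or "top"; returns a dict with "frame" (420x560x3 uint8, red, green, blue), "depth" (420x560 float32, m along the optical axis (not along the pixel's ray), 0 where there is no reading), "mtx" (3x3 intrinsics, pixels), "cam_to_world" (4x4, takes a point from camera to world coordinates). Camera axes: x right, y down, z forward; pixel columns grow to the right and rows downward; lengths in m; the calibration is good to about 2 mm. A picture is of the moment at which its call begins.
- hand_in(): hands the job in, once; it reports no verdict.
The state is a dict: "time_s": time; "joint_positions": joint angles; "qvel": joint speeds; "tau": joint torques, N m; "position": TCP position; "tcp_rot": TCP orientation; "force": force on the tool from outside, world axes, zero at the start; "moment": the same for the moment, N m; "opening": opening from 0.0 (shut) to 1.0 (fully open).
Only numpy, scipy, OpenCV 4.12 (cv2) and the standard library are available. Lean on these libraries where they do the work, as an engineer would, in place of code of your own. Each camera call takes 0.05 s, during which the arm holds its last target. There are 200 camera calls.

TASK

The heater's gas valve is screwed to the bench and needs its knob back, but one of the four pins that hold its faceplate still stands proud, just where the knob's skirt must go. Pick up the mallet, knock that pin fully home with it (not with the fingers) without hitting the spindle, and put the mallet back down on the bench clear of the valve. Then turn the knob so that its D-shaped bore matches the flat on the spindle, push it fully onto the spindle, press it in against the spring down to its stop, and finish while still holding it pressed in; leave the other tools where they lie.

Things in the scene. Friction and masses are not known exactly. Their poses are not given: they have to be found in the camera images.
- valve: gas valve fixed to the bench: aluminium body 84 x 84 mm, round steel faceplate (radius 42 mm) on top, 47 mm above the bench. Brass unions to its +y and -y (reach 77 mm, up to 32 mm high), bracket along x (150 mm, 7 mm high). Origin: middle of the underside, under the spindle; z up. Flat of the spindle faces the valve's -x, the side towards the robot.
- pin_head (a point): top of the domed head (10 mm wide, 2 mm high) of the proud pin, at (-21.2, +21.2) mm in the valve's x and y, 30 mm from the spindle's axis. Its top stands 55 to 57 mm above the bench at the start, 49 mm when home. Three equal pins at the other corners of that square are home.
- drive_pin (a joint): how far that pin has been driven, m: 0 to 0.002 at the start, 0.008 fully home. It sits tight (about 10 N of friction, held by its sprung shank) and stays where it is driven.
- spindle_tip (a point): centre of the top of the steel D spindle: 14 mm in diameter, its upper 17 mm cut to a flat 2.5 mm from the axis on the valve's -x side (full round below), tip chamfered 1 mm; 26 mm above the faceplate (73 mm above the bench) when not pressed. It does not turn.
- spindle (a joint): how far the spindle is pressed in, m: 0 free, 0.006 at its stop. A spring pushes it out, 3.6 N at 0 to 9 N at the stop.
- knob: black knob, loose, right way up on the bench: round skirt 66 mm wide, 20 mm high, hollow below. D bore in its hub, 16 mm deep from the underside, 0.7 mm clear of the spindle, flat on the knob's -x side: goes on freely only with its axes along the valve's within 0.1 rad. Origin: centre of the underside, z up. Underside 10 mm above the faceplate when fully on, 4 mm when pressed to the stop. 0.09 kg.
- knob_grip (a point): middle of the bar grip on top of the knob, 32 mm above the knob's underside. The bar is 14 mm thick (across the knob's y), 56 mm long (along x), 24 mm high (20 to 44 mm above the underside). Its rounded nose, which reaches nearly to the skirt's edge and has a short white line on top, points to the knob's -x, over the flat of the bore.
- knob_nose (a point): outer end of the nose of the bar grip, 31 mm from the knob's axis towards its -x, 32 mm above the underside; on the fitted knob it points the way the spindle's flat faces
- mallet: mallet standing on one face of its head: upright cylinder 44 mm wide, 84 mm high, grey faces, dark steel middle. Level wooden handle along the mallet's -x, from the head to 168 mm from its axis, 22 mm wide (across y), 26 mm high, its middle 42 mm above the lower face. Origin: centre of the lower face, z up. 0.5 kg, centre of mass 10 mm from the head's axis towards the handle.
- mallet_head (a point): the middle of the mallet's head, 42 mm above its lower face
- pliers: blue-handled pliers lying on the bench, 194 mm long; to be left alone
- carpenter_pencil: red flat pencil lying on the bench, 158 mm long; to be left alone
- wrench_17: steel combination wrench lying on the bench, 198 mm long; to be left alone
Mind the look-alikes: they are no part of the job. What is shaped like the mallet but blue is not meant.

How it is judged (in metres and radians):
On the way, in this order (a step that is already met when the one before it is completed fails the run):
1. the mallet is lifted off the bench by the gripper (height (world z) of mallet_head above 0.06 m and contact force between the fingers and mallet above 1 N), for 0.1 s.
2. the mallet drives the proud pin home, while the knob is still off the valve (value of joint drive_pin above 0.0068 m and distance between mallet_head and pin_head below 0.12 m and horizontal distance between knob and valve above 0.08 m), for 0.1 s.
3. the mallet is back on the bench, let go and clear of the valve (height (world z) of mallet_head below 0.055 m and contact force between the fingers and mallet below 0.1 N and horizontal distance between mallet_head and valve above 0.09 m and linear speed of mallet below 0.05 m/s), for 0.2 s.
4. the knob is fully on the spindle (z of spindle_tip in the frame of knob above 0.014 m and horizontal distance between spindle_tip and knob below 0.003 m and x of knob_nose in the frame of valve below -0.02 m), for 0.1 s.
At the end, for the whole second after the job is handed in: Fingers hold the knob in: spindle within 1.5 mm of its stop, tip within 2 mm of the bore's end, knob in line (3 mm, 0.1 rad tilt), its x along the valve's (0.3 rad), nose to -x. Pin home within 1.2 mm. Mallet at rest on the bench, head's middle under 55 mm, over 90 mm from the spindle (all of step 4 and value of joint spindle above 0.0045 m and angle between knob's own z axis and vertical below 0.1 rad and angle between the x axis of knob and the x axis of valve, either way round below 0.3 rad and contact force between the fingers and knob above 1 N and contact force between mallet and knob below 0.1 N and value of joint drive_pin above 0.0068 m and height (world z) of mallet_head below 0.055 m and horizontal distance between mallet_head and valve above 0.09 m and linear speed of mallet below 0.05 m/s); the arm keeps its last pose, push and grip.
It fails at once if the mallet hits the spindle (contact force between mallet and spindle above 2 N).
It fails at once if the pin is pushed with the fingers instead of the mallet (contact force between the fingers and drive_pin above 2 N).
It fails at once if pliers, pencil or wrench moved by more than 3 cm (distance of any of pliers, carpenter_pencil, wrench_17 from where it was at the start of the episode above 0.03 m).
It also fails if it takes over 51 s, if anything falls off the work surface, if the arm or the gripper's body presses on something with over 40 N, if the wrist force passes 120 N, or if a joint passes its speed limit or range.

## Working session

There is one attempt and no reset: what is moved stays moved. The work goes in short steps, Python scripts to look and compute and a tool call to move; the robot and the scene stay as the last step left them, time stands still between calls to the robot, and variables do not carry over. Pictures are saved under pics/ and viewed, about 8 in all and at most 12, crops included, and the job is handed in when it is done.

Besides the shell and the picture viewer there is one more tool, called after "Call:" as name([rows], argument=value, ...), one row to a line, values as JSON. play_rows: Moves the arm, as the interface text tells. Its arguments: {"type":"object","properties":{"commands":{"type":"array"},"gripper":{"type":"number"}},"required":["commands"]}

```bash
mkdir -p pics; ls; cat > h.py <<'E'
from rig import *
import numpy as np, cv2
def snap(n,f):
    c=capture(n); cv2.imwrite(f'pics/{f}.png',c['frame'][:,:,::-1]); np.savez(f'pics/{f}.npz',**c); return c
def load(f): return dict(np.load(f'pics/{f}.npz'))
def cloud(c):
    K,T,d=c['mtx'],c['cam_to_world'],c['depth']
    v,u=np.mgrid[:d.shape[0],:d.shape[1]]
    p=np.stack([(u-K[0,2])/K[0,0]*d,(v-K[1,2])/K[1,1]*d,d],-1)
    P=p@T[:3,:3].T+T[:3,3]; P[d==0]=np.nan; return P
E
python3 - <<'E'
from h import *
s=read_state(); print(s)
for n in('top','side'):
    c=snap(n,n+'0'); print(n,c['mtx'].round(1).tolist(),c['cam_to_world'].round(3).tolist())
a=cv2.imread('pics/top0.png')
E
```

```text
pics
{'time_s': 0.0, 'joint_positions': array([ 5.74380889e+01,  3.02780222e+01,  8.21555151e+01, -2.41244313e-03,
        6.76883048e+01, -1.02285458e+01]), 'qvel': array([-0.03477786,  0.04351358, -0.02700746, -0.06425625, -0.03680192,
       -0.01315165]), 'tau': array([-3.15851885e-04, -4.40031874e+01, -1.76596195e+01,  6.34408020e-02,
        5.80602069e-02, -1.50418614e-04]), 'position': array([0.23712657, 0.57754677, 0.24658653]), 'tcp_rot': array([[ 3.79978886e-01, -1.11169798e-03, -9.24994492e-01],
       [ 9.24992777e-01, -1.81323689e-03,  3.79980361e-01],
       [-2.09965753e-03, -9.99997738e-01,  3.39320874e-04]]), 'force': array([ 1.18612454,  0.40554783, -0.55704973]), 'moment': array([ 0.00488538, -0.02119707,  0.02169382]), 'opening': 1.0037157944187551}
top [[398.2, 0.0, 278.0], [0.0, 398.2, 210.3], [0.0, 0.0, 1.0]] [[0.008, -0.996, 0.091, 0.479], [-1.0, -0.007, 0.012, 0.049], [-0.012, -0.091, -0.996, 1.13], [0.0, 0.0, 0.0, 1.0]]
side [[470.6, 0.0, 276.2], [0.0, 470.6, 216.8], [0.0, 0.0, 1.0]] [[0.998, -0.043, 0.039, 0.543], [-0.057, -0.642, 0.765, -0.742], [-0.008, -0.766, -0.643, 0.777], [0.0, 0.0, 0.0, 1.0]]
```

View pics/top0.png

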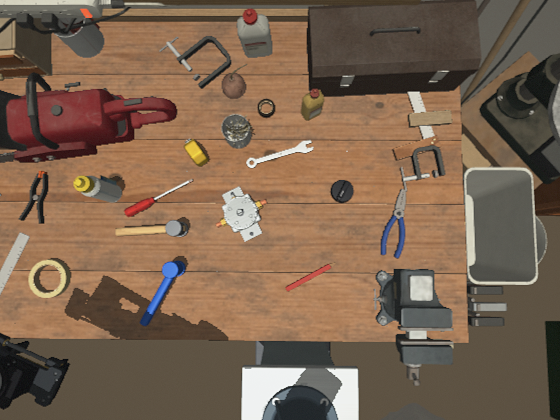

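View pics/side0.png

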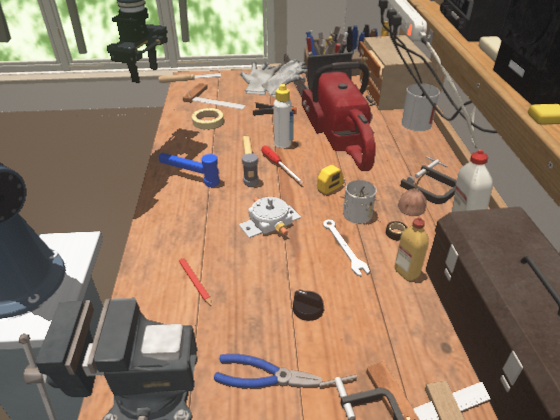

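```bash
cat > m.py <<'E'
from h import *
c=load('top0'); P=cloud(c); f=c['frame'].astype(int)
def rg(u0,u1,v0,v1,zlo,zhi):
    m=np.zeros(P.shape[:2],bool); m[v0:v1,u0:u1]=1
    return m&(P[...,2]>zlo)&(P[...,2]<zhi)
def rect(m):
    xy=(P[m][:,:2]*1000).astype(np.float32); return cv2.minAreaRect(xy), cv2.minEnclosingCircle(xy), np.median(P[m],0).round(4), m.sum()
print('bench z',np.nanmedian(P[240:260,260:280,2]), np.nanmedian(P[170:180,300:320,2]))
print('mallet head',rect(rg(150,200,210,250,.07,.1)))
print('mallet handle',rect(rg(105,166,210,250,.03,.07)))
print('face plate',rect(rg(205,275,180,250,.04,.056)))
print('spindle',rect(rg(205,275,180,250,.064,.09)))
print('valve low',rect(rg(205,275,180,250,.004,.012)))
print('knob bar',rect(rg(320,365,170,210,.034,.06)))
print('knob skirt',rect(rg(320,365,170,210,.012,.06)))
big=[cv2.resize(c['frame'][a-33:a+33,b-40:b+40,::-1],None,fx=5,fy=5,interpolation=cv2.INTER_CUBIC) for a,b in((213,241),(190,342))]
cv2.imwrite('pics/crop.png',np.hstack(big))
E
python3 m.py
```

```text
bench z -5.0437524768187636e-05 -0.0002674933164651394
mallet head (((525.8621826171875, 336.45440673828125), (42.43809509277344, 40.9868278503418), 5.233876705169678), ((526.121826171875, 337.64019775390625), 21.66567611694336), array([0.5256, 0.3358, 0.0837]), np.int64(224))
mallet handle (((542.892578125, 435.4585266113281), (69.96209716796875, 135.1556396484375), 1.5313189029693604), ((520.6998291015625, 434.865234375), 67.91101837158203), array([0.5203, 0.4349, 0.0542]), np.int64(413))
face plate (((571.5319213867188, 164.03103637695312), (90.9316177368164, 88.09252166748047), 1.5972532033920288), ((571.524169921875, 164.74758911132812), 45.99823760986328), array([0.5698, 0.1636, 0.0467]), np.int64(838))
spindle (((572.06787109375, 165.6697235107422), (9.441234588623047, 11.368846893310547), 45.36839294433594), ((571.4920654296875, 165.0865478515625), 6.894406795501709), array([0.5727, 0.1663, 0.0725]), np.int64(19))
valve low (((569.5494995117188, 170.72024536132812), (196.4256591796875, 192.896728515625), 0.47279462218284607), ((564.3239135742188, 175.6571044921875), 122.07720184326172), array([0.5383, 0.1599, 0.0053]), np.int64(278))
knob bar (((635.40771484375, -116.50768280029297), (13.702400207519531, 55.75282669067383), 64.24957275390625), ((635.6480712890625, -116.00953674316406), 27.908321380615234), array([ 0.6349, -0.1158,  0.043 ]), np.int64(102))
knob skirt (((636.381591796875, -117.76881408691406), (62.205039978027344, 59.08024215698242), 58.095829010009766), ((637.0515747070312, -118.2491683959961), 31.881122589111328), array([ 0.6358, -0.1158,  0.0208]), np.int64(396))
```

View pics/crop.png

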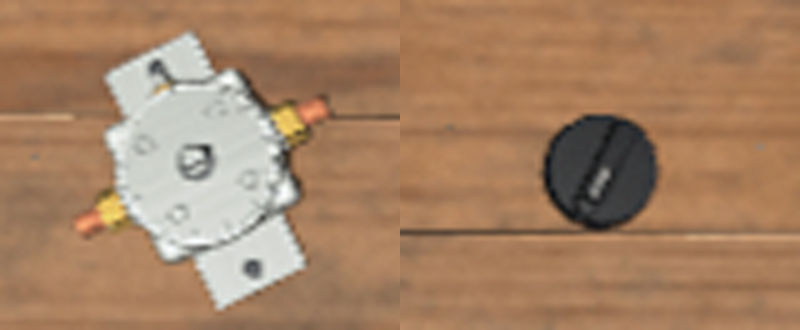

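```bash
cat >> m.py <<'E'
print('----')
m=rg(112,165,220,245,.045,.06); print('handle',rect(m))
xy=P[m][:,:2]; print(cv2.fitLine(xy.astype(np.float32),cv2.DIST_HUBER,0,.01,.01).ravel())
# faceplate edge symmetric centre & copper unions for yaw
hsv=cv2.cvtColor(c['frame'],cv2.COLOR_RGB2HSV)
g=np.zeros(hsv.shape[:2],bool); g[185:245,205:275]=1
m=g&(hsv[...,1]<40)&(P[...,2]>.040)&(P[...,2]<.052)
print('plate c',rect(m))
# rays onto plane
K,T=c['mtx'],c['cam_to_world']
def ray(u,v,z):
    d=T[:3,:3]@np.array([(u-K[0,2])/K[0,0],(v-K[1,2])/K[1,1],1]); return (T[:3,3]+d*(z-T[2,3])/d[2])[:2]
cr=lambda a,b:(241-40+(a+.5)/5-.5,213-33+(b+.5)/5-.5)
for n,p,z in(('spindle',(196,160),.073),('pin?',(178,213),.055),('p2',(143,145),.049),('p3',(250,180),.049),('p4',(215,108),.049),('br-',(253,268),.007),('br+',(155,68),.007),('u-',(318,110),.02),('u+',(88,222),.02)):
    print(n,ray(*cr(*p),z).round(4))
E
python3 m.py | sed -n '/----/,$p'
```

```text
----
handle (((519.9224853515625, 436.2054443359375), (22.162065505981445, 132.75645446777344), 3.418602228164673), ((520.6943359375, 436.2515869140625), 66.53518676757812), array([0.5203, 0.4358, 0.0542]), np.int64(394))
[ 0.06249735 -0.99804515  0.519528    0.4361373 ]
plate c (((571.5319213867188, 164.03103637695312), (90.9316177368164, 88.09252166748047), 1.5972532033920288), ((571.524169921875, 164.74758911132812), 45.99823760986328), array([0.5718, 0.1634, 0.0467]), np.int64(823))
spindle [0.5711 0.1641]
pin? [0.5438 0.1753]
p2 [0.5812 0.1958]
p3 [0.5624 0.1371]
p4 [0.6018 0.1568]
br- [0.516  0.1381]
br+ [0.6293 0.1955]
u- [0.6044 0.1018]
u+ [0.5405 0.2297]
```

Call:
play_rows([
  [[0.289,-0.2405,-0.08],[0,0,-1.119]],
  [[0.289,-0.2405,-0.08],[0,0,-1.119]],
  [[0.289,-0.2405,-0.08],[0,0,-1.119]],
  [[0.289,-0.2405,-0.08],[0,0,-1.119]],
  [[0.289,-0.2405,-0.08],[0,0,-1.119]],
  [[0.289,-0.2405,-0.08],[0,0,-1.119]],
  [[0.289,-0.2405,-0.08],[0,0,-1.119]],
  [[0.289,-0.2405,-0.08],[0,0,-1.119]],
  [[0.289,-0.2405,-0.08],[0,0,-1.119]],
], gripper=0.087)

```text
time_s: 1.23
position: [0.525, 0.3387, 0.1677]
tcp_rot: [[0.998, -0.001, -0.064], [0.064, 0.0, 0.998], [-0.001, -1.0, 0.0]]
force: [-1.0, 0.8, -0.4]
opening: 1.004
```

Call:
play_rows([
  [[0.001,-0.0015,-0.05],[0,0,0]],
  [[0.001,-0.0015,-0.09],[0,0,0]],
  [[0.001,-0.0015,-0.1015],[0,0,0]],
  [[0.001,-0.0015,-0.1015],[0,0,0]],
])

```text
time_s: 1.72
position: [0.5267, 0.337, 0.0661]
tcp_rot: [[0.998, -0.001, -0.064], [0.064, -0.0, 0.998], [-0.001, -1.0, -0.0]]
force: [-0.5, 0.7, 0.2]
opening: 1.005
```

Call:
play_rows([
  [[0,0,0],[0,0,0]],
  [[0,0,0],[0,0,0]],
  [[0,0,0],[0,0,0]],
  [[0,0,0],[0,0,0]],
  [[0,0,0],[0,0,0]],
  [[0,0,0],[0,0,0]],
], gripper=0.03)

```text
time_s: 2.48
position: [0.5278, 0.3361, 0.0662]
tcp_rot: [[0.998, 0.001, -0.062], [0.062, 0.0, 0.998], [0.001, -1.0, 0.0]]
force: [0.7, 0.1, 0.6]
opening: 0.489
```

Call:
play_rows([
  [[0,0,0.03],[0,0,0]],
  [[0,0,0.07],[0,0,0]],
  [[0,0,0.1],[0,0,0]],
  [[0,0,0.1],[0,0,0]],
  [[0,0,0.1],[0,0,0]],
  [[0,0,0.1],[0,0,0]],
])

```text
time_s: 3.22
position: [0.5261, 0.3355, 0.1638]
tcp_rot: [[0.998, -0.004, -0.062], [0.062, -0.002, 0.998], [-0.004, -1.0, -0.001]]
force: [-0.7, 0.5, -4.3]
opening: 0.486
```

```bash
python3 - <<'E'
from h import *
c=snap('side','side1'); s=read_state(); print(s['position'],s['force'],s['moment'])
cv2.imwrite('pics/side1c.png',cv2.resize(c['frame'][100:300,150:400,::-1],None,fx=3,fy=3))
E
```

```text
[0.52634613 0.33558537 0.16401116] [ 0.44437179  0.62168693 -4.50567047] [-0.10212544  0.06249003  0.01754047]
```

View pics/side1c.png

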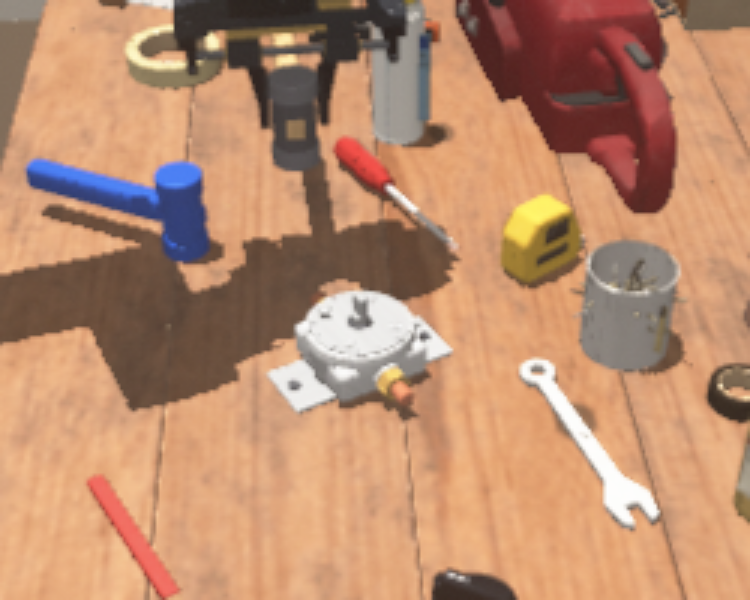

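Call:
play_rows([
  [[0.0,-0.05,0],[0,0,0]],
  [[0.003,-0.1,0],[0,0,0]],
  [[0.0055,-0.145,0],[0,0,0]],
  [[0.0055,-0.157,0],[0,0,0]],
  [[0.0055,-0.157,0],[0,0,0]],
  [[0.0055,-0.157,-0.025],[0,0,0]],
  [[0.0055,-0.157,-0.025],[0,0,0]],
  [[0.0055,-0.157,-0.025],[0,0,0]],
])

```text
time_s: 4.28
position: [0.5331, 0.1802, 0.1413]
tcp_rot: [[0.998, 0.0, -0.063], [0.063, 0.0, 0.998], [0.0, -1.0, 0.0]]
force: [0.9, -0.4, -3.9]
opening: 0.485
```

```bash
python3 - <<'E'
from h import *
c=snap('side','side2'); s=read_state(); print(s['position'],s['force'],s['moment'])
cv2.imwrite('pics/side2c.png',cv2.resize(c['frame'][130:250,190:350,::-1],None,fx=5,fy=5,interpolation=cv2.INTER_CUBIC))
E
```

```text
[0.53339283 0.18005599 0.14159716] [ 0.4875786   0.4835979  -4.15743903] [-0.12910102  0.0333985  -0.02541155]
```

View pics/side2c.png

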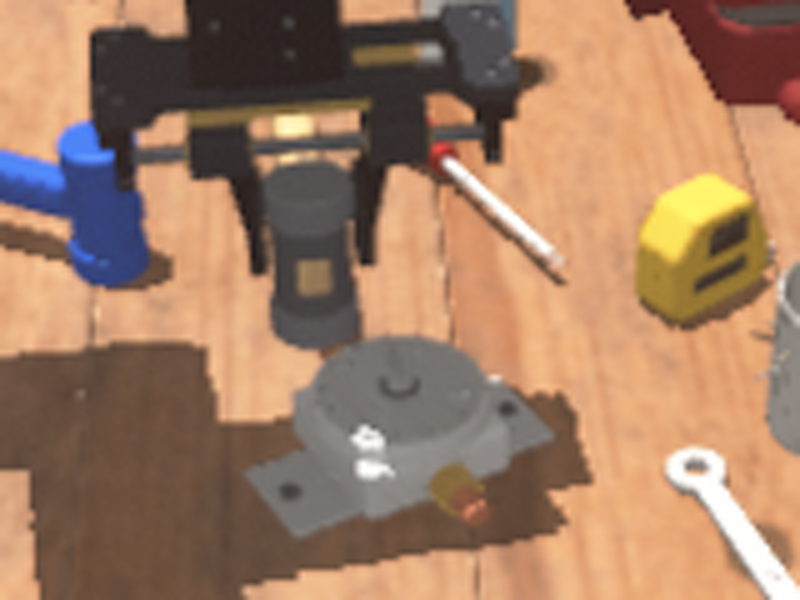

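Call:
play_rows([
  [[-0.0005,-0.001,-0.014],[0,0,0]],
  [[-0.0005,-0.001,-0.018],[0,0,0]],
  [[-0.0005,-0.001,-0.022],[0,0,0]],
  [[-0.0005,-0.001,-0.026],[0,0,0]],
  [[-0.0005,-0.001,-0.028],[0,0,0]],
  [[-0.0005,-0.001,-0.028],[0,0,0]],
])

```text
time_s: 5.08
position: [0.532, 0.1784, 0.1145]
tcp_rot: [[0.998, -0.0, -0.062], [0.062, 0.0, 0.998], [-0.0, -1.0, 0.0]]
force: [-3.3, 0.8, 6.7]
opening: 0.486
```

Call:
play_rows([
  [[0,0,-0.002],[0,0,0]],
  [[0,0,-0.004],[0,0,0]],
  [[0,0,-0.004],[0,0,0]],
])

```text
time_s: 5.45
position: [0.5324, 0.1792, 0.1137]
tcp_rot: [[0.998, 0.002, -0.061], [0.061, 0.002, 0.998], [0.002, -1.0, 0.002]]
force: [-8.2, 2.3, 27.8]
opening: 0.489
```

Call:
play_rows([
  [[-0.001,0,0.015],[0,0,0]],
  [[-0.002,0,0.05],[0,0,0]],
  [[-0.003,0.05,0.055],[0,0,0]],
  [[-0.005,0.1,0.055],[0,0,0]],
  [[-0.005,0.145,0.055],[0,0,0]],
  [[-0.005,0.158,0.055],[0,0,0]],
  [[-0.005,0.158,0.055],[0,0,0]],
  [[-0.005,0.158,0.055],[0,0,0]],
])

```text
time_s: 6.45
position: [0.5273, 0.3347, 0.1636]
tcp_rot: [[0.998, -0.001, -0.061], [0.061, -0.001, 0.998], [-0.001, -1.0, -0.001]]
force: [-0.6, -0.6, -5.5]
opening: 0.485
```

```bash
python3 - <<'E'
from h import *
c=snap('side','side3'); t=snap('top','top3'); s=read_state(); print(s['position'],s['force'])
K,T=c['mtx'],np.linalg.inv(c['cam_to_world'])
def px(p): q=T[:3,:3]@p+T[:3,3]; return (K@q/q[2])[:2]
print(px(np.array([.5435,.1748,.049])),px(np.array([.572,.1655,.073])))
P=cloud(c); Pt=cloud(t)
m=Pt[...,2]; sel=(abs(Pt[...,0]-.5435)<.008)&(abs(Pt[...,1]-.1748)<.008); print('top z near pin',np.sort(m[sel])[-8:].round(4))
sel=(abs(P[...,0]-.5435)<.008)&(abs(P[...,1]-.1748)<.008); print('side',np.sort(P[...,2][sel])[-8:].round(4))
o=load('side0'); P0=cloud(o); sel=(abs(P0[...,0]-.5435)<.008)&(abs(P0[...,1]-.1748)<.008); print('side before',np.sort(P0[...,2][sel])[-8:].round(4))
cv2.imwrite('pics/side3c.png',cv2.resize(c['frame'][110:230,200:360,::-1],None,fx=5,fy=5,interpolation=cv2.INTER_CUBIC))
E
```

```text
[0.52757926 0.33459462 0.16385722] [ 0.20388047 -0.72344385 -2.80599239]
[257.55528697 204.37620319] [269.01359035 198.55870021]
top z near pin [0.0496 0.0497 0.0497 0.0498 0.0506 0.0514 0.0536 0.0537]
side [0.0492 0.0493 0.0493 0.0494 0.0494 0.0499 0.0503 0.0515]
side before [0.05   0.0501 0.0534 0.0542 0.0546 0.055  0.0554 0.0569]
```

View pics/side3c.png

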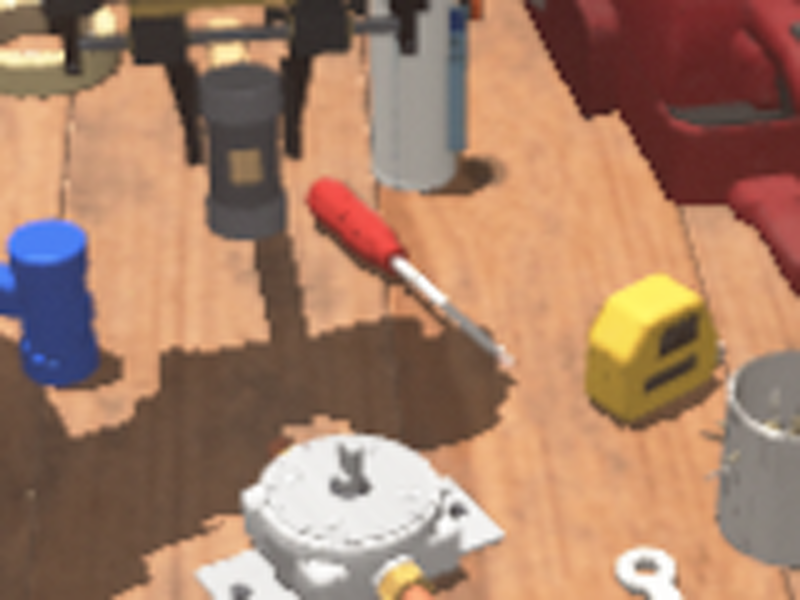

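Call:
play_rows([
  [[0,0.001,-0.05],[0,0,0]],
  [[0,0.001,-0.08],[0,0,0]],
  [[0,0.001,-0.093],[0,0,0]],
  [[0,0.001,-0.096],[0,0,0]],
  [[0,0.001,-0.098],[0,0,0]],
  [[0,0.001,-0.098],[0,0,0]],
])

```text
time_s: 7.3
position: [0.5279, 0.3373, 0.0677]
tcp_rot: [[0.998, 0.002, -0.062], [0.062, 0.001, 0.998], [0.002, -1.0, 0.0]]
force: [-1.4, -1.2, 1.3]
opening: 0.487
```

Call:
play_rows([
  [[0,0,0],[0,0,0]],
  [[0,0,0],[0,0,0]],
  [[0,0,0],[0,0,0]],
  [[0,0,0],[0,0,0]],
  [[0,0,0],[0,0,0]],
  [[0,0,0.04],[0,0,0]],
  [[0,0,0.1],[0,0,0]],
  [[0,0,0.11],[0,0,0]],
  [[0,0,0.11],[0,0,0]],
], gripper=0.087)

```text
time_s: 8.43
position: [0.5276, 0.3372, 0.1767]
tcp_rot: [[0.998, 0.001, -0.062], [0.062, 0.001, 0.998], [0.001, -1.0, 0.0]]
force: [-0.2, -0.7, -0.8]
opening: 0.998
```

Call:
play_rows([
  [[0.11,-0.4545,0],[0,0,1.059]],
  [[0.11,-0.4545,0],[0,0,1.059]],
  [[0.11,-0.4545,0],[0,0,1.059]],
  [[0.11,-0.4545,0],[0,0,1.059]],
  [[0.11,-0.4545,0],[0,0,1.059]],
  [[0.11,-0.4545,0],[0,0,1.059]],
  [[0.11,-0.4545,0],[0,0,1.059]],
  [[0.11,-0.4545,0],[0,0,1.059]],
  [[0.11,-0.4545,0],[0,0,1.059]],
  [[0.11,-0.4545,0],[0,0,1.059]],
])

```text
time_s: 9.68
position: [0.6359, -0.1167, 0.1738]
tcp_rot: [[0.435, -0.005, -0.9], [0.9, 0.002, 0.435], [0.0, -1.0, 0.005]]
force: [-0.6, -0.3, 1.0]
opening: 1.001
```

Call:
play_rows([
  [[0.0008,-0.001,-0.06],[0,0,0]],
  [[0.0008,-0.001,-0.11],[0,0,0]],
  [[0.0008,-0.001,-0.125],[0,0,0]],
  [[0.0008,-0.001,-0.125],[0,0,0]],
  [[0.0008,-0.001,-0.125],[0,0,0]],
])

```text
time_s: 10.3
position: [0.6397, -0.1183, 0.053]
tcp_rot: [[0.434, 0.003, -0.901], [0.901, -0.001, 0.434], [0.0, -1.0, -0.004]]
force: [-0.1, -0.7, 0.4]
opening: 1.001
```

Call:
play_rows([
  [[-0.001,0,-0.0045],[0,0,0]],
  [[-0.001,0,-0.0045],[0,0,0]],
  [[-0.001,0,-0.0045],[0,0,0]],
])

```text
time_s: 10.68
position: [0.6374, -0.1186, 0.0471]
tcp_rot: [[0.435, 0.001, -0.9], [0.9, -0.0, 0.435], [0.0, -1.0, -0.001]]
force: [0.3, 0.7, -0.0]
opening: 0.999
```

```bash
python3 - <<'E'
from h import *
for i in range(4):
    s=read_state(); print(s['position'],s['force'])
    capture('top')
E
```

```text
[ 0.63744175 -0.11856693  0.04708919] [ 0.31998874  0.69305402 -0.04544466]
[ 0.63740722 -0.11852095  0.04695024] [-0.4357229   0.48672526  0.35585805]
[ 0.63737805 -0.11854     0.04685854] [-0.68402071  0.36011487  0.53031725]
[ 0.63734464 -0.11853226  0.04676608] [-0.02186347 -0.17221899  0.20954917]
```

Call:
play_rows([
  [[0,0,0],[0,0,0]],
  [[0,0,0],[0,0,0]],
  [[0,0,0],[0,0,0]],
  [[0,0,0],[0,0,0]],
  [[0,0,0],[0,0,0]],
  [[0,0,0],[0,0,0]],
  [[0,0,0],[0,0,0]],
  [[0,0,0],[0,0,0]],
], gripper=0.005)

```text
time_s: 11.88
position: [0.6373, -0.1183, 0.0465]
tcp_rot: [[0.435, -0.0, -0.901], [0.901, 0.0, 0.435], [0.0, -1.0, 0.0]]
force: [0.1, 0.3, -0.6]
opening: 0.172
```

```bash
python3 - <<'E'
from h import *
for i in range(3):
    s=read_state(); print(s['position'],s['force'],s['opening'],s['tcp_rot'][:2,0])
    capture('top')
E
```

```text
[ 0.6372582  -0.11832606  0.04654269] [ 0.12688484  0.34309992 -0.55657658] 0.17183894891066712 [0.43483042 0.90051235]
[ 0.63726287 -0.11832803  0.04655559] [-0.11208061 -0.31497003  0.53828739] 0.16485903008398667 [0.43480572 0.90052428]
[ 0.6372514  -0.11837451  0.04653461] [ 0.44243959 -0.66239205  0.58514639] 0.15975345069998212 [0.43483759 0.90050889]
```

Call:
play_rows([
  [[0,0,0.05],[0,0,0]],
  [[0,0,0.1],[0,0,0]],
  [[-0.0653,0.2838,0.1],[0,0,0.9215]],
  [[-0.0653,0.2838,0.1],[0,0,0.9215]],
  [[-0.0653,0.2838,0.1],[0,0,0.9215]],
  [[-0.0653,0.2838,0.1],[0,0,0.9215]],
  [[-0.0653,0.2838,0.1],[0,0,0.9215]],
  [[-0.0653,0.2838,0.1],[0,0,0.9215]],
  [[-0.0653,0.2838,0.1],[0,0,0.9215]],
  [[-0.0653,0.2838,0.1],[0,0,0.9215]],
])

```text
time_s: 13.28
position: [0.5725, 0.1641, 0.1465]
tcp_rot: [[-0.452, 0.0, -0.892], [0.892, -0.0, -0.452], [-0.0, -1.0, -0.0]]
force: [-0.4, 0.1, 0.4]
opening: 0.155
```

```bash
python3 - <<'E'
from h import *
c=snap('side','side4'); s=read_state(); print(s['time_s'],s['position'],s['tcp_rot'].round(3).tolist(),s['opening'])
cv2.imwrite('pics/side4c.png',cv2.resize(c['frame'][120:240,190:350,::-1],None,fx=5,fy=5,interpolation=cv2.INTER_CUBIC))
E
```

```text
13.325 [0.5724727  0.16403513 0.14650516] [[-0.452, 0.0, -0.892], [0.892, -0.0, -0.452], [-0.0, -1.0, -0.0]] 0.15857461222870167
```

View pics/side4c.png

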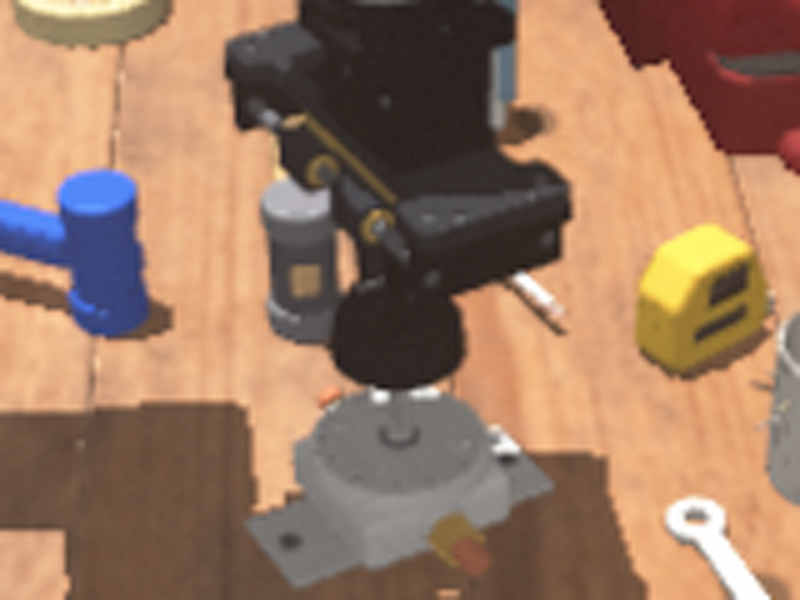

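```bash
cat > k.py <<'E'
from h import *
import sys
from scipy.optimize import least_squares
def onplane(c,uv,z):
    K,T=c['mtx'],c['cam_to_world']; uv=np.asarray(uv,float)
    d=np.c_[(uv[:,0]-K[0,2])/K[0,0],(uv[:,1]-K[1,2])/K[1,1],np.ones(len(uv))]@T[:3,:3].T
    return (T[:3,3]+d*((z-T[2,3])/d[:,2])[:,None])[:,:2]
def circ(p,r,p0):
    f=least_squares(lambda q:np.hypot(*(p-q).T)-r,p0,loss='soft_l1',f_scale=.001); return f.x.round(5),np.abs(f.fun).mean().round(5),len(p)
def edge(prof,lev): # first crossing, sub-pixel
    i=np.where((prof[:-1]<lev)!=(prof[1:]<lev))[0]; return i+(lev-prof[i])/(prof[i+1]-prof[i])
if __name__=='__main__':
    c=load('side4'); g=c['frame'].astype(float).mean(2)
    pts=[]
    for u in range(258,282):
        e=edge(g[178:206,u],60); 
        if len(e): pts.append((u,178+e[-1]))
    print('knob rim px',np.round(pts,1).tolist()); s=.1
    p=onplane(c,pts,.100); print('knob',circ(p,.033,(.572,.165)))
    P=cloud(load('side3'))
    m=(P[...,2]>.058)&(P[...,2]<.071)&(np.hypot(P[...,0]-.572,P[...,1]-.165)<.015)
    print('spindle side pts',m.sum(),np.median(P[m],0)); print(P[m].round(4))
    t=load('top3'); Pt=cloud(t)
    for n,Q in(('top0',cloud(load('top0'))),('top3',Pt)):
        m=(Q[...,2]>.0705)&(Q[...,2]<.076)&(np.hypot(Q[...,0]-.572,Q[...,1]-.165)<.02); print(n,m.sum(),Q[m].mean(0),Q[m][:,:2].min(0),Q[m][:,:2].max(0))
    # plate outline, saturation-based, upper edge, side3
    c=load('side3'); sat=cv2.cvtColor(c['frame'],cv2.COLOR_RGB2HSV)[...,1].astype(float)
    pts=[]
    for u in range(254,286):
        e=edge(sat[185:215,u],60)
        if len(e): pts.append((u,185+e[0]))
    p=onplane(c,pts,.047); print('plate px',np.round(pts,1).tolist()); print('plate side',circ(p,.042,(.572,.165)))
E
python3 k.py
```

```text
knob rim px [[258.0, 193.5], [259.0, 194.3], [260.0, 195.1], [261.0, 195.5], [262.0, 196.1], [263.0, 196.3], [264.0, 196.2], [265.0, 196.7], [266.0, 197.1], [267.0, 197.2], [268.0, 197.4], [269.0, 197.4], [270.0, 197.4], [271.0, 197.2], [272.0, 197.0], [273.0, 196.3], [274.0, 196.2], [275.0, 196.2], [276.0, 195.8], [277.0, 195.3], [278.0, 194.7], [279.0, 194.3], [280.0, 193.6], [281.0, 192.5]]
knob (array([0.57268, 0.16941]), np.float64(0.00063), 24)
spindle side pts 22 [0.57393374 0.16215423 0.06436723]
[[0.5695 0.1668 0.0708]
 [0.5696 0.1705 0.0648]
 [0.5718 0.1643 0.0695]
 [0.5791 0.1625 0.0705]
 [0.5696 0.1719 0.0605]
 [0.5718 0.1629 0.0675]
 [0.5766 0.1608 0.0689]
 [0.5791 0.1621 0.0677]
 [0.5694 0.1697 0.0592]
 [0.5716 0.161  0.0659]
 [0.5741 0.1605 0.0662]
 [0.5764 0.1582 0.0678]
 [0.579  0.1629 0.064 ]
 [0.5717 0.1634 0.0609]
 [0.574  0.1588 0.0644]
 [0.5764 0.1587 0.0644]
 [0.5789 0.1599 0.0632]
 [0.5691 0.1629 0.0583]
 [0.5739 0.1592 0.061 ]
 [0.5765 0.1621 0.0585]
 [0.5789 0.1622 0.0583]
 [0.5737 0.155  0.0581]]
top0 12 [0.57378971 0.16581926 0.07306991] [0.56992658 0.15831679] [0.57826953 0.17142308]
top3 14 [0.57288198 0.16608451 0.07284826] [0.56710209 0.1608849 ] [0.57805865 0.17179468]
plate px [[254.0, 201.6], [255.0, 200.8], [256.0, 200.5], [257.0, 199.8], [258.0, 198.8], [259.0, 198.4], [260.0, 198.2], [261.0, 197.8], [262.0, 197.4], [263.0, 197.0], [264.0, 196.8], [265.0, 196.6], [266.0, 196.5], [267.0, 196.4], [268.0, 196.4], [269.0, 196.4], [270.0, 196.4], [271.0, 196.2], [272.0, 196.2], [273.0, 196.4], [274.0, 196.5], [275.0, 196.5], [276.0, 196.6], [277.0, 197.2], [278.0, 197.5], [279.0, 197.6], [280.0, 198.2], [281.0, 198.6], [282.0, 199.4], [283.0, 199.7], [284.0, 200.9], [285.0, 201.5]]
plate side (array([0.57304, 0.16702]), np.float64(0.00051), 32)
```

Call:
play_rows([
  [[-0.0003,0.0015,-0.02],[0,0,0]],
  [[-0.0003,0.0015,-0.025],[0,0,0]],
  [[-0.0003,0.0015,-0.028],[0,0,0]],
  [[-0.0003,0.0015,-0.03],[0,0,0]],
  [[-0.0003,0.0015,-0.03],[0,0,0]],
  [[-0.0003,0.0015,-0.03],[0,0,0]],
])

```text
time_s: 14.08
position: [0.572, 0.1666, 0.1168]
tcp_rot: [[-0.455, 0.001, -0.891], [0.891, -0.001, -0.455], [-0.001, -1.0, -0.001]]
force: [0.6, -2.4, -1.3]
opening: 0.158
```

```bash
python3 - <<'E'
from h import *
for i in range(3):
    s=read_state(); print(s['position'],s['force'],s['moment'])
    capture('top')
E
```

```text
[0.57199114 0.16662647 0.11683695] [ 0.55123865 -2.37006596 -1.31377933] [-0.31340196 -0.0711651  -0.05519805]
[0.5720126  0.16667026 0.11682334] [ 1.3488169  -1.6265913  -1.49964342] [-0.273091   -0.10287683  0.04304918]
[0.57199635 0.16665579 0.11681674] [ 1.45418898 -2.86180276 -0.92646585] [-0.36284984 -0.09492209 -0.00868202]
```

Call:
play_rows([
  [[0.0004,-0.001,0],[0,0,0]],
  [[0.0004,-0.001,-0.003],[0,0,0]],
  [[0.0004,-0.001,-0.006],[0,0,0]],
  [[0.0004,-0.001,-0.006],[0,0,0]],
  [[0.0004,-0.001,-0.006],[0,0,0]],
])

```text
time_s: 14.85
position: [0.5719, 0.166, 0.1104]
tcp_rot: [[-0.454, -0.0, -0.891], [0.891, 0.0, -0.454], [0.0, -1.0, 0.0]]
force: [-0.3, 0.4, -0.5]
opening: 0.156
```

```bash
python3 - <<'E'
from h import *
for i in range(3):
    s=read_state(); print(s['position'],s['force'],s['moment'])
    capture('top')
E
```

```text
[0.57192813 0.1660132  0.11042813] [-0.29983596  0.3785485  -0.53019818] [ 0.08932532  0.02890601 -0.05494201]
[0.57201246 0.16598115 0.11051702] [ 0.49450646  0.24218044 -0.72230932] [0.00951689 0.02254701 0.10951627]
[0.57205785 0.16599939 0.11058001] [-0.70275987 -0.56349131 -0.33807191] [ 0.07406466 -0.0100202  -0.01093556]
```

Call:
play_rows([
  [[0,0,-0.003],[0,0,0]],
  [[0,0,-0.006],[0,0,0]],
  [[0,0,-0.0075],[0,0,0]],
  [[0,0,-0.0075],[0,0,0]],
  [[0,0,-0.0075],[0,0,0]],
])

```text
time_s: 15.62
position: [0.572, 0.1659, 0.1032]
tcp_rot: [[-0.454, -0.0, -0.891], [0.891, -0.0, -0.454], [0.0, -1.0, 0.0]]
force: [-0.6, -0.6, 1.2]
opening: 0.157
```

Call:
play_rows([
  [[0,0,-0.003],[0,0,0]],
  [[0,0,-0.005],[0,0,0]],
  [[0,0,-0.007],[0,0,0]],
  [[0,0,-0.008],[0,0,0]],
  [[0,0,-0.008],[0,0,0]],
  [[0,0,-0.008],[0,0,0]],
])

```text
time_s: 16.38
position: [0.5722, 0.166, 0.097]
tcp_rot: [[-0.455, 0.001, -0.891], [0.891, -0.0, -0.455], [-0.0, -1.0, -0.001]]
force: [-3.9, -0.6, 15.7]
opening: 0.157
```

```bash
python3 - <<'E'
from h import *
c=snap('side','side5'); s=read_state(); print(s['time_s'],s['position'],s['force'],s['moment'])
P=cloud(c); m=(np.hypot(P[...,0]-.572,P[...,1]-.166)<.034)&(P[...,2]>.05)&(P[...,2]<.078)&(P[...,1]<.15)
print('knob top of skirt z',np.percentile(P[m][:,2],[5,50,95]).round(4),m.sum())
m=(np.hypot(P[...,0]-.527,P[...,1]-.337)<.02)&(P[...,2]<.1)&(P[...,2]>.08); print('mallet top',np.median(P[m],0),m.sum())
cv2.imwrite('pics/side5c.png',cv2.resize(c['frame'][120:260,190:350,::-1],None,fx=4,fy=4,interpolation=cv2.INTER_CUBIC))
E
```

```text
16.425 [0.57225962 0.1659684  0.0970296 ] [-3.41451732 -0.17469216 14.23633114] [-0.07416152  0.70337187  0.00666747]
knob top of skirt z [0.0525 0.0658 0.0734] 210
mallet top [0.52845449 0.32151661 0.08391726] 3
```

View pics/side5c.png

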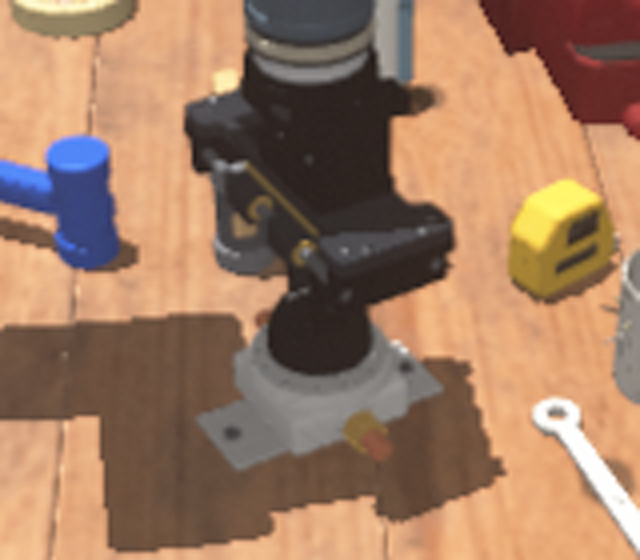

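```bash
python3 -c "
from h import *
print(hand_in()); s=read_state(); print(s['time_s'],s['position'],s['force'])"
```

```text
the job is handed in; nothing more can be done
None
the job is handed in; nothing more can be done
```

I finished the whole job and handed it in at about 16.4 s of the 51 s allowed. No verdict was reported.

- **Mallet and pin:** I gripped the mallet by its head and pressed it on the pin, staying about 13 mm clear of the spindle by estimate. The force rose to about 32 N against a hard stop. Afterwards the side camera read the pin area at about 49–50 mm, down from 55–57 mm; a few readings reached 51.5 mm. The top camera was noisier, with a few readings up to 54 mm. The mallet went back to where it had stood, about 0.18 m from the valve.
- **Knob:** I turned it about 53° to match the spindle's flat. It first touched the spindle slightly off-centre, so I moved it 1 mm sideways and it then slid on freely. Pressing it in stopped at an underside height of about 50.5 mm, where 51 mm was expected. The push was about 14–16 N, more than the spring's 9 N at the stop, and it was still held there at hand-in.
- **Last checks:** The last picture showed the knob seated and level and the mallet upright, partly hidden by the gripper. I never went near the other tools, but I did not measure whether they had moved.
- **Disagreements:** Before insertion, the side camera put the knob about 5 mm off in y from where the gripper said it was. I trusted the gripper and top camera, and the free fit bore that out. While pressed, there was a small side force of about 3.5 N and a moment of about 0.7 N m.

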